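# Slide the tapered lid onto the garlic box

## Robot

A 6-joint arm with a two-finger parallel gripper is mounted at the origin on a cart in front of the work surface, level with it; the furniture and walls round the work are solid. World frame = base frame: x ahead of the robot, y to its left, z up, the work surface at z = 0. Lengths are in m, angles in rad, forces in N, time in s.
With the tool pointing down it reaches from about 0.325 to 0.875 m from the base axis. Payload 4.4 kg.
Tool frame: the origin (TCP) lies on the mounting face of the last link; the fingertips stand 173 mm ahead of it and the grasp point (between the pads) lies 155 mm ahead of it; z points along the fingers, y is the line along which they close (so a half turn about z gives the same grasp; the last joint's range is limited). The gripper opens to 85 mm and grips with 20 to 120 N. Pads are 22 mm wide; open, the fingers measure 114 mm over their backs; the gripper's body (76 mm by 85 mm) begins 54 mm behind the grasp point. The pads swing forward as they close: fully open they stand 13 mm farther back than shut.
Start: joints at [-1.498, 0.207, 1.542, -0, 1.393, -0.15], TCP at [0.127, -0.561, 0.405] pointing down, gripper open.
Joint ranges: [-2.73, 2.73], [-0.86, 2.22], [0.23, 2.46], [-1.11, 4.25], [0.08, 2.63], [-2.82, 2.82]. Speed limits (rad/s): [2.79, 2.79, 3.14, 3.14, 3.14, 3.14].

## Interface

Orientations are given as a 3x3 rotation matrix whose columns are the frame's x, y, z axes.
In Python, from bench import r, capture, calibration, ticket, boxes_of, pinpoint gives the robot as it stands.
- The arm moves only by the shell command python3 -m inch 'ROWS' [FORCE]. ROWS is JSON, a list of rows, each a list of 5 numbers: the opening, from 0 (shut) to 1 (fully open), then the shift along the world's x, y, z each as a share of 0.05 m, from -1 to 1, then the turn about the world's z as a share of 30 degrees, from -1 to 1. A call has 1 to 5 rows; each row shifts and turns the commanded pose from where the row before left it; what a row does not reach is not made up. A row lasts 1/12 s, in which the tool goes at most 41.7 mm and 7.16 degrees, less where a joint would pass 70% of its speed; a pose out of reach is approached as far as the arm can. A call with a number of a shift or a turn outside -1 to 1 is refused whole. A call with a gripper value outside its range is refused whole. The fingers move at their own pace and stop on an object; FORCE is the grip in N (left out, the last holds). Time passes only in rows, so rows that do not move let the fingers close. It gives the time, the measured TCP pose, the force, the opening and the grip force at its end, in the units of the state.
- r.get_obs(): the state, without advancing time (a new reading comes with each control period).
- capture(name): name is "scene" or "top" or "wrist"; returns (picture, depth): 480x640x3 uint8, red, green, blue; 480x640 float32, m along the optical axis (not along the pixel's ray), 0 where there is no reading.
- calibration(name): a dict with "intrinsics" (3x3 intrinsics, pixels), "view" (4x4, takes a point from world to camera coordinates); the wrist camera has in their place "T_tool_cam" (4x4, takes a point from camera to tool coordinates, whose origin is the TCP and whose axes are the flange's). Camera axes: x right, y down, z forward; pixel columns grow to the right and rows downward; lengths in m; the calibration is good to about 2 mm. A picture is of the moment at which its call begins: read the wrist's pose just before it. calibration takes no time and is no camera call.
- ticket.job_done(): hands the job in; it is judged then, once.
Trained networks look in the newest picture that a camera, given by its name, has taken for a name from the list of things; names that differ only in an ending like _2 or _b are one class to them, and where a whole thing is asked for, a point or a joint stands for the part that bears it (a point fixed in the world has none). Each returns a list of dicts, best first, with "conf" (0 to 1); they miss things now and then, are a little off and sometimes report something else, mostly with a low value. They report only what shows in the picture. A call takes as long as a camera call. They do not tell look-alikes from the thing itself.
- boxes_of(camera, target): "bbox" ([centre column, centre row, width, height] in pixels, round what is visible of it).
- pinpoint(camera, target): "location" ([column, row] in pixels: a listed point, or the origin of a listed thing).
The state is a dict: "time": time; "joint_pos": joint angles; "qd": joint speeds; "joint_efforts": joint torques, N m; "eef_pos": TCP position; "ee_rot": TCP orientation; "wrist_force": force on the tool from outside, world axes, zero at the start; "moment": the same for the moment, N m; "width": finger opening in m; "grip_force": force on a finger pad.
Only numpy, scipy, OpenCV 4.12 (cv2) and the standard library are available. Lean on these libraries where they do the work, as an engineer would, in place of code of your own. Each camera call takes 0.05 s, during which the arm holds its last target. There are 200 camera calls.

## Task

Close the wooden garlic box with the lid that belongs to it, the one that narrows towards one end: set it, narrow end first, into the wide mouth of the box's dovetail way and slide it along until it wedges tight, its ends flush with the box's ends. Let go of it, and leave the straight-sided lid where it lies.

Things in the scene. Friction and masses are not known exactly. Their poses are not given: they have to be found in the camera images.
- taper_lid_grip (a point): Grip point of the loose tapered lid: light wood, 130 mm long, 12 mm thick, underside 107 mm wide at one end, 61 mm at the other, long edges sloping in 4 mm a side towards the top. Bar handle across its middle: 20 mm thick (along the lid), 50 mm long, 40 mm tall. Point on the handle's axis, 22 mm above the board's top, 34 mm above its underside. x to the narrow end, z up. About 0.2 kg.
- straight_lid: The other loose lid, to be left alone: same wood, thickness, length and handle, but straight-sided, 84 mm wide all along. Origin at the centre of its underside, x along its length, z up. One lid lies flat on the worktop at each side of the box.
- garlic_box: Open wooden box, fixed, 130 long (x) x 140 x 82 mm, a garlic bulb inside. Origin: centre of its underside; x runs from the mouth (near end) to the far end, z up. On top the lid slides along x on ledges 68 mm up, between 14 mm high rails that lean in over its edges (undercut) and converge 10 degrees each: the way is 107 mm wide at the mouth, 61 mm at the far end, open at both ends.
- box_home (a point): Where the lid's grip point lies when the lid has wedged, ends flush with the box's: 102 mm above the box's underside, axes as the box's. The lid can be lowered straight onto the ledges 40 to 60 mm short of this point (at 50 mm some 4 mm are free each side), then slid along x; nearer, the rails overhang it. A push of 10 to 20 N wedges it, within a few mm of this point; it stays.
Not all that is in view belongs to the job. What is shaped like the part that bears taper_lid_grip but yellow is not meant.

How it is judged:
By the outcome, as a careful person would: the job done as asked, in the order asked, and still so for the second after the job is handed in, with the robot touching nothing.
It also fails if it takes over 35 s, if anything falls off the work surface, if the arm or the gripper's body presses on something with over 40 N, if the wrist force passes 120 N, or if a joint passes its speed limit or range.

## Working session

There is one attempt and no reset: what is moved stays moved. The work goes in short steps, Python scripts to look and compute and a shell command to move; the robot and the scene stay as the last step left them, time stands still between calls to the robot, and variables do not carry over. Pictures are saved under pics/ and viewed, at most 10 in all, crops included, and the job is handed in when it is done.

```bash
mkdir -p pics; ls; cat > h.py <<'E'
import numpy as np, cv2
from bench import r, capture, calibration, ticket, boxes_of, pinpoint
def cam(n,o=None):
    c=calibration(n);K=np.array(c["intrinsics"])
    if "view" in c: return K,np.linalg.inv(np.array(c["view"]))
    T=np.eye(4);o=o or r.get_obs();T[:3,:3]=o["ee_rot"];T[:3,3]=o["eef_pos"]
    return K,T@np.array(c["T_tool_cam"])
def ray(K,T,u,v):
    d=np.linalg.inv(K)@[u,v,1.]; return T[:3,3],T[:3,:3]@d
def at_depth(K,T,u,v,z):
    o,d=ray(K,T,u,v); return o+d*z
def at_z(K,T,u,v,h):
    o,d=ray(K,T,u,v); return o+d*(h-o[2])/d[2]
def cloud(K,T,D):
    v,u=np.mgrid[:480,:640]; P=np.stack([u,v,np.ones_like(u)],-1)@np.linalg.inv(K).T*D[...,None]
    return P@T[:3,:3].T+T[:3,3]
E
python3 - <<'E'
from h import *
ims=[]
np.set_printoptions(precision=3,suppress=True)
for n in ["scene","top"]:
    I,D=capture(n);np.savez(f"pics/{n}.npz",I=I,D=D);K,T=cam(n);C=cloud(K,T,D)
    cv2.imwrite(f"pics/{n}.png",I[...,::-1])
    print(n,K[0,0],T[:3,3])
    for t in ["taper_lid_grip","straight_lid","garlic_box","box_home"]:
        for q in pinpoint(n,t)[:4]:
            u,v=q["location"];z=D[int(v),int(u)];print(t,"pt",np.round([u,v],0),round(q["conf"],2),at_depth(K,T,u,v,z))
        if t!="box_home":
            for q in boxes_of(n,t)[:4]: print(t,"bb",np.round(q["bbox"]),round(q["conf"],2))
print(r.get_obs()["ee_rot"],r.get_obs()["time"])
E
```

```text
pics
scene 555.1310731512721 [-0.094  0.733  1.354]
taper_lid_grip pt [381. 226.] 0.88 [ 0.429 -0.302  0.042]
taper_lid_grip bb [383. 233.  34.  39.] 0.65
taper_lid_grip bb [306. 269.  61.  64.] 0.29
straight_lid pt [250. 369.] 0.96 [0.431 0.319 0.057]
straight_lid bb [254. 371.  61.  38.] 0.92
garlic_box pt [308. 282.] 0.87 [0.468 0.028 0.077]
garlic_box pt [306. 258.] 0.74 [ 0.533 -0.051  0.057]
garlic_box bb [306. 274.  58.  62.] 0.88
box_home pt [304. 258.] 0.78 [ 0.559 -0.075  0.011]
top 582.050898472381 [ 0.319 -0.089  1.491]
taper_lid_grip pt [494. 283.] 0.83 [ 0.394 -0.513  0.05 ]
taper_lid_grip pt [412. 272.] 0.67 [ 0.427 -0.311  0.057]
taper_lid_grip bb [496. 285.  63.  58.] 0.86
straight_lid pt [174. 269.] 0.61 [0.447 0.279 0.051]
straight_lid bb [173. 271.  45.  59.] 0.88
garlic_box pt [294. 243.] 0.55 [ 0.505 -0.019  0.053]
garlic_box bb [296. 241.  68.  68.] 0.6
garlic_box bb [172. 272.  41.  55.] 0.32
box_home pt [292. 234.] 0.62 [ 0.533 -0.014  0.007]
[[ 0.975  0.221  0.   ]
 [ 0.221 -0.975 -0.   ]
 [ 0.     0.    -1.   ]] 0.8
```

View pics/top.png

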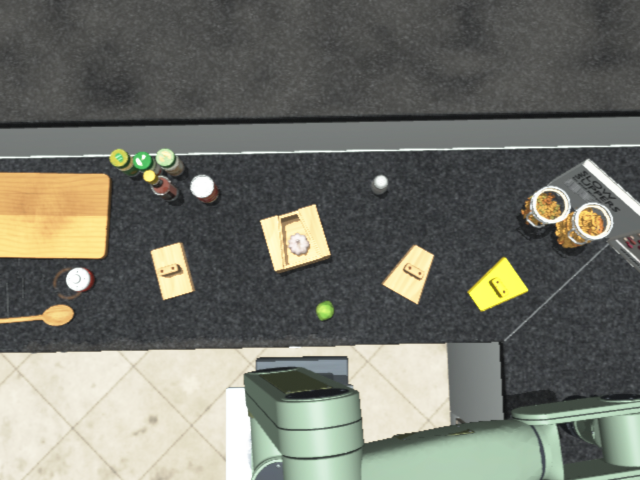

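View pics/scene.png

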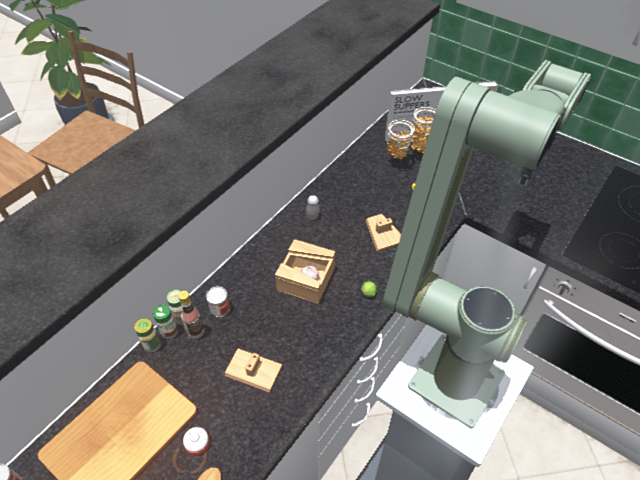

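Candidates: light-wood tapered lid at top (410,272), the yellow one at (497,286), and the straight lid at (172,270). By the description it is (410,272). I'll check it in a close crop together with the box.

```bash
python3 - <<'E'
from h import *
np.set_printoptions(precision=4,suppress=True)
f=np.load("pics/top.npz");I,D=f["I"],f["D"];K,T=cam("top");C=cloud(K,T,D)
cv2.imwrite("pics/crop.png",cv2.resize(I[195:310,250:450,::-1],None,fx=4,fy=4,interpolation=cv2.INTER_CUBIC))
hsv=cv2.cvtColor(I,cv2.COLOR_RGB2HSV)
for nm,(u0,u1,v0,v1) in dict(lid=(375,445,235,312),box=(250,340,195,280),st=(140,205,235,305)).items():
    S=C[v0:v1,u0:u1].reshape(-1,3);z=S[:,2]
    h=hsv[v0:v1,u0:u1].reshape(-1,3);wood=(h[:,0]>8)&(h[:,0]<25)&(h[:,1]>50)&(h[:,2]>90)
    print(nm,np.histogram(z[wood],bins=np.arange(-.01,.12,.01))[0])
    for lo,hi in [(.006,.02),(.042,.06),(.074,.09)]:
        Q=S[wood&(z>lo)&(z<hi)]
        if len(Q)>8:
            R=cv2.minAreaRect((Q[:,:2]*1000).astype(np.float32)); print(lo,len(Q),Q.mean(0),R,cv2.boxPoints(R).tolist())
E
```

```text
lid [ 55 338 501  16  10  53 101   0   0   0   0   0]
0.006 705 [ 0.4263 -0.3136  0.0121] ((430.2535400390625, -315.1626281738281), (100.56258392333984, 130.8031005859375), 59.47867965698242) [[348.3782043457031, -325.26220703125], [461.0572814941406, -391.69171142578125], [512.12890625, -305.06304931640625], [399.4497985839844, -238.633544921875]]
0.042 153 [ 0.4299 -0.3145  0.0509] ((429.5307312011719, -315.1974792480469), (49.52460479736328, 20.363727569580078), 58.519161224365234) [[407.916259765625, -330.9980163574219], [425.28277587890625, -341.6322326660156], [451.14520263671875, -299.3969421386719], [433.7786865234375, -288.7627258300781]]
box [ 88 430  76  48  53  38  37 176 160 284   2   0]
0.006 245 [ 0.5153 -0.0138  0.0094] ((521.2470703125, -20.935699462890625), (143.22019958496094, 151.05601501464844), 16.38226318359375) [[431.24200439453125, 31.328737258911133], [473.84649658203125, -113.5946044921875], [611.2521362304688, -73.20013427734375], [568.6476440429688, 71.72320556640625]]
0.042 66 [ 0.4975 -0.0282  0.0513] ((512.7749633789062, -24.608543395996094), (124.5852
[... 459 characters left out ...]
16943359375], [558.738037109375, 62.8419189453125]]
st [ 74 252 275  21  16  61 100   0   0   0   0   0]
0.006 410 [0.4425 0.2915 0.0117] ((445.7203674316406, 295.6158752441406), (131.1332550048828, 83.77931213378906), 15.054727554321289) [[371.52362060546875, 319.0374450683594], [393.28460693359375, 238.13356018066406], [519.9171142578125, 272.1943054199219], [498.1561279296875, 353.09820556640625]]
0.042 156 [0.4456 0.2946 0.0511] ((445.6124572753906, 295.9447326660156), (21.132627487182617, 50.095829010009766), 14.022177696228027) [[429.29193115234375, 317.68609619140625], [441.4300537109375, 269.0830078125], [461.9329833984375, 274.203369140625], [449.79486083984375, 322.80645751953125]]
```

View pics/crop.png

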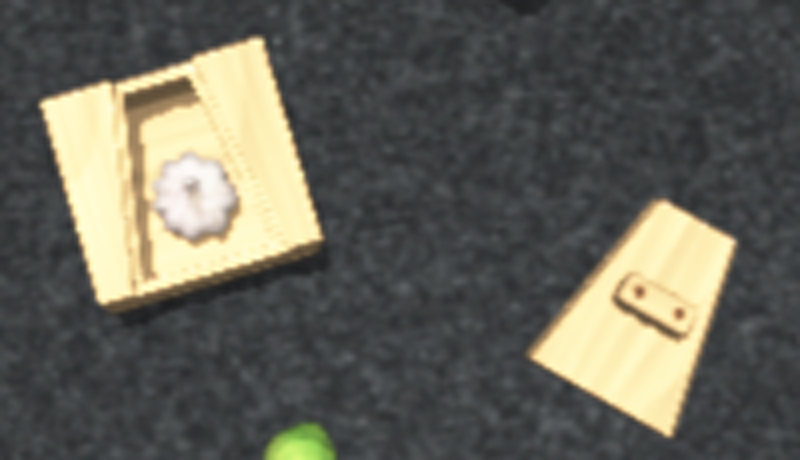

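The crop shows the wooden tapered lid at crop (640,315), which is top (410,272), with its narrow end up-right. The box is at (296,241), its wide mouth facing the robot. Heights check out: board 0.012, handle 0.051, rails 0.082. Next I'll move above the lid.

```bash
python3 -m inch '[[1,0.6,0.5,0,0.154],[1,0.6,0.5,0,0.154],[1,0.6,0.5,0,0.154],[1,0.6,0.5,0,0.154],[1,0.6,0.5,0,0.154]]' 40; python3 -m inch '[[1,0.6,0.5,0,0.154],[1,0.6,0.5,0,0.154],[1,0.6,0.5,0,0.154],[1,0.5,0.45,0,0.154],[1,0,0,0,0]]'
cat > look.py <<'E'
from h import *
import sys
np.set_printoptions(precision=4,suppress=True)
n=sys.argv[1]; lo,hi=map(float,sys.argv[2:4]); x0,x1,y0,y1=map(float,sys.argv[4:8])
o=r.get_obs();I,D=capture(n);K,T=cam(n,o);C=cloud(K,T,D)
cv2.imwrite(f"pics/{n}_{o['time']:.2f}.png",I[...,::-1])
R=np.array(o["ee_rot"]);print("t",o["time"],"tcp",np.array(o["eef_pos"]),"yaw_y",np.degrees(np.arctan2(R[1,1],R[0,1])),"F",np.array(o["wrist_force"]),"w",o["width"],o["grip_force"])
m=(D>0)&(C[...,2]>lo)&(C[...,2]<hi)&(C[...,0]>x0)&(C[...,0]<x1)&(C[...,1]>y0)&(C[...,1]<y1)
m=cv2.morphologyEx(m.astype(np.uint8),cv2.MORPH_OPEN,np.ones((3,3)))>0
Q=C[m];A=cv2.minAreaRect((Q[:,:2]*1000).astype(np.float32))
print(len(Q),"zmed",np.median(Q[:,2]),A); print(cv2.boxPoints(A))
E
python3 look.py wrist .044 .06 .33 .53 -.42 -.21;python3 look.py wrist .006 .018 .33 .53 -.42 -.21
```

```text
time: 1.22
eef_pos: [0.278, -0.4345, 0.4048]
ee_rot: [[0.809, 0.588, 0.0], [0.588, -0.809, -0.0], [0.0, 0.001, -1.0]]
wrist_force: [0.6, -0.1, 0.4]
width: 0.0855
grip_force: 0.0
time: 1.63
eef_pos: [0.3954, -0.3344, 0.4049]
ee_rot: [[0.576, 0.818, 0.003], [0.818, -0.576, 0.002], [0.003, 0.001, -1.0]]
wrist_force: [-0.6, -0.3, -0.0]
width: 0.0853
grip_force: 0.0
t 1.6333 tcp [ 0.3954 -0.3344  0.4049] yaw_y -35.145475907361515 F [-0.5722 -0.3338 -0.0093] w 0.08527526121840676 0.0
1356 zmed 0.05116327605846693 ((430.1214904785156, -315.95123291015625), (49.982261657714844, 20.033262252807617), 58.93873596191406)
[[ 408.6468 -332.1909]
 [ 425.8076 -342.5272]
 [ 451.5962 -299.7115]
 [ 434.4354 -289.3753]]
t 1.6833 tcp [ 0.3939 -0.3361  0.4048] yaw_y -35.35034074233665 F [-0.6016  0.5249  0.1809] w 0.08538089492050564 0.0
10145 zmed 0.011477025586633272 ((430.4038391113281, -315.56866455078125), (100.49923706054688, 130.1263427734375), 58.96244812011719)
[[ 348.7471 -325.0775]
 [ 460.2432 -392.1706]
 [ 512.0605 -306.0599]
 [ 400.5645 -238.9667]]
```

```bash
python3 -m inch '[[1,0.3,0.2,-0.5,0.07],[1,0.42,0.2,-0.6,0.07],[1,0,0,-0.7,0],[1,0,0,-0.7,0],[1,0,0,0,0]]';python3 -m inch '[[1,0,0,0,0]]'
```

```text
time: 2.15
eef_pos: [0.4246, -0.3167, 0.2723]
ee_rot: [[0.524, 0.852, -0.011], [0.852, -0.524, 0.011], [0.003, -0.015, -1.0]]
wrist_force: [-1.5, 0.8, -1.1]
width: 0.0853
grip_force: 0.0
time: 2.23
eef_pos: [0.4265, -0.3186, 0.2778]
ee_rot: [[0.524, 0.852, -0.004], [0.852, -0.524, 0.004], [0.001, -0.006, -1.0]]
wrist_force: [0.3, -0.6, -0.6]
width: 0.0855
grip_force: 0.0
```

```bash
python3 -m inch '[[1,0.07,0.05,-0.45,0.02],[1,0,0,-0.5,0],[1,0,0,-0.45,0],[1,0,0,-0.3,0],[1,0,0,0,0]]';python3 -m inch '[[1,0,0,0,0],[1,0,0,0,0]]'
```

```text
time: 2.65
eef_pos: [0.4309, -0.3166, 0.1945]
ee_rot: [[0.514, 0.858, -0.001], [0.858, -0.514, 0.001], [0.0, -0.002, -1.0]]
wrist_force: [0.0, 1.1, -0.5]
width: 0.0854
grip_force: 0.0
time: 2.82
eef_pos: [0.4325, -0.3175, 0.1975]
ee_rot: [[0.514, 0.858, 0.004], [0.858, -0.514, -0.004], [-0.001, 0.005, -1.0]]
wrist_force: [0.2, -0.3, -0.0]
width: 0.0851
grip_force: 0.0
```

```bash
python3 -m inch '[[1,-0.04,0.02,-0.15,0],[1,0,0,0,0],[0,0,0,0,0],[0,0,0,0,0],[0,0,0,0,0]]' 60;python3 -m inch '[[0,0,0,0,0],[0,0,0,0,0],[0,0,0,0,0],[0,0,0,0,0],[0,0,0,0,0]]'
```

```text
time: 3.23
eef_pos: [0.4296, -0.3148, 0.1875]
ee_rot: [[0.513, 0.859, 0.0], [0.859, -0.513, -0.0], [-0.0, 0.0, -1.0]]
wrist_force: [0.1, 0.6, -0.2]
width: 0.0513
grip_force: 0.0
time: 3.65
eef_pos: [0.4298, -0.315, 0.1875]
ee_rot: [[0.513, 0.858, 0.001], [0.858, -0.513, -0.001], [-0.0, 0.001, -1.0]]
wrist_force: [0.3, -0.3, 1.8]
width: 0.0192
grip_force: 59.3
```

```bash
python3 -m inch '[[0,0,0,0.3,0],[0,0,0,0.6,0],[0,0,0,0.7,0],[0,0,0,0.5,0],[0,0,0,0.2,0]]';python3 -m inch '[[0,0.06,0.4,0,0.12],[0,0.09,0.6,0,0.18],[0,0.09,0.7,0,0.194],[0,0.09,0.7,0,0.194],[0,0.09,0.6,0,0.194]]'; python3 look.py scene .076 .09 .42 .61 -.13 .08;  python3 look.py top .076 .09 .42 .61 -.13 .08
```

```text
time: 4.07
eef_pos: [0.4304, -0.3156, 0.3058]
ee_rot: [[0.513, 0.859, 0.004], [0.859, -0.513, -0.004], [-0.002, 0.006, -1.0]]
wrist_force: [0.6, -0.9, -1.3]
width: 0.0195
grip_force: 59.4
time: 4.48
eef_pos: [0.4494, -0.1625, 0.3003]
ee_rot: [[0.072, 0.997, -0.003], [0.997, -0.072, 0.003], [0.002, -0.004, -1.0]]
wrist_force: [-0.2, 0.2, -2.2]
width: 0.0192
grip_force: 59.2
t 4.4833 tcp [ 0.4494 -0.1625  0.3003] yaw_y -4.132837395293639 F [-0.2449  0.2061 -2.1728] w 0.01917036773238557 59.15024220943451
688 zmed 0.08042779978738102 ((514.2232666015625, -20.2724609375), (129.45169067382812, 144.59487915039062), 15.930867195129395)
[[ 432.1393   31.4825]
 [ 471.8273 -107.559 ]
 [ 596.3073  -72.0274]
 [ 556.6193   67.0141]]
t 4.5333 tcp [ 0.4495 -0.1581  0.2998] yaw_y -3.7665466020215796 F [-0.6305  5.7589 -2.698 ] w 0.019446987883296633 59.190183877944946
1224 zmed 0.08214243452399861 ((515.3045043945312, -21.916061401367188), (131.3524169921875, 139.90557861328125), 15.404720306396484)
[[ 433.4059   28.0776]
 [ 470.5698 -106.8016]
 [ 597.2031  -71.9098]
 [ 560.0392   62.9695]]
```

```bash
python3 -m inch '[[0,0.08,0.6,0,0.16],[0,0.08,0.7,0,0.16],[0,0.08,0.7,0,0.16],[0,0.08,0.45,0,0.16],[0,0,0,0,0]]';python3 -m inch '[[0,0,0,0,0],[0,0,0,0,0]]'
```

```text
time: 5.0
eef_pos: [0.4659, -0.0392, 0.3007]
ee_rot: [[-0.261, 0.965, -0.003], [0.965, 0.261, 0.003], [0.003, -0.002, -1.0]]
wrist_force: [0.3, -0.6, -3.5]
width: 0.0194
grip_force: 59.2
time: 5.17
eef_pos: [0.4663, -0.0428, 0.3014]
ee_rot: [[-0.254, 0.967, -0.002], [0.967, 0.254, -0.0], [0.0, -0.002, -1.0]]
wrist_force: [0.3, -0.5, -1.9]
width: 0.0196
grip_force: 59.2
```

```bash
python3 -m inch '[[0,0.0,0.15,0,0.027],[0,0,0,0,0],[0,0,0,0,0]]'; python3 - <<'E'
from h import *
o=r.get_obs();I,D=capture("wrist");I2,D2=capture("scene")
a=cv2.resize(I,(400,300));b=cv2.resize(I2[200:350,220:420],(400,300))
cv2.imwrite("pics/held.png",np.hstack([a,b])[...,::-1])
E
```

```text
time: 5.42
eef_pos: [0.4664, -0.0353, 0.302]
ee_rot: [[-0.268, 0.963, -0.0], [0.963, 0.268, -0.0], [0.0, -0.0, -1.0]]
wrist_force: [-1.0, -0.5, -2.5]
width: 0.0195
grip_force: 59.2
```

View pics/held.png

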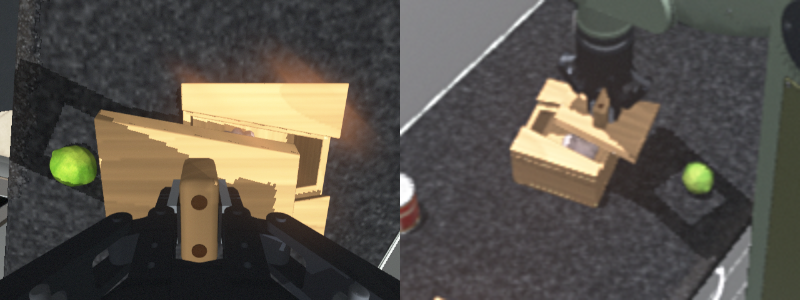

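The wrist view (left) shows the lid held with its narrow end (about 295,180) toward the box's far end and the rails on both sides. Now I'll lower it onto the ledges.

```bash
python3 -m inch '[[0,0,0,-0.2,0],[0,0,0,-0.25,0],[0,0,0,-0.2,0],[0,0,0,-0.1,0],[0,0,0,0,0]]';python3 -m inch '[[0,0,0,-0.06,0],[0,0,0,-0.06,0],[0,0,0,0,0]]'
```

```text
time: 5.93
eef_pos: [0.4656, -0.0347, 0.2627]
ee_rot: [[-0.269, 0.963, -0.004], [0.963, 0.269, 0.001], [0.002, -0.004, -1.0]]
wrist_force: [-0.1, 0.3, -2.7]
width: 0.0195
grip_force: 59.3
time: 6.18
eef_pos: [0.4666, -0.0348, 0.2585]
ee_rot: [[-0.269, 0.963, -0.0], [0.963, 0.269, 0.0], [0.0, -0.0, -1.0]]
wrist_force: [-0.3, -0.1, -2.3]
width: 0.0193
grip_force: 59.3
```

```bash
python3 -m inch '[[0,0,0,-0.04,0],[0,0,0,-0.02,0],[0,0,0,0,0]]'
```

```text
time: 6.43
eef_pos: [0.4665, -0.0348, 0.2557]
ee_rot: [[-0.269, 0.963, 0.0], [0.963, 0.269, -0.0], [-0.0, 0.0, -1.0]]
wrist_force: [0.5, -1.2, -3.1]
width: 0.0192
grip_force: 59.3
```

```bash
python3 -m inch '[[0,0,0,-0.02,0],[0,0,0,-0.02,0],[0,0,0,0,0]]'
```

```text
time: 6.68
eef_pos: [0.4668, -0.0348, 0.2554]
ee_rot: [[-0.269, 0.963, -0.0], [0.963, 0.269, -0.0], [-0.0, -0.0, -1.0]]
wrist_force: [-5.6, 1.1, 9.7]
width: 0.0194
grip_force: 60.8
```

```bash
python3 -m inch '[[0,0.1,0.028,0.01,0],[0,0.1,0.028,0,0],[0,0.1,0.028,0,0],[0,0.1,0.028,0,0],[0,0.1,0.028,0,0]]';python3 -m inch '[[0,0.1,0.028,0,0],[0,0.1,0.028,0,0],[0,0.05,0.014,0,0],[0,0,0,0,0]]'
```

```text
time: 7.1
eef_pos: [0.4918, -0.0281, 0.2554]
ee_rot: [[-0.27, 0.963, -0.001], [0.963, 0.27, -0.001], [-0.001, -0.001, -1.0]]
wrist_force: [-5.2, -1.1, 7.3]
width: 0.0194
grip_force: 60.6
time: 7.43
eef_pos: [0.5048, -0.0245, 0.2554]
ee_rot: [[-0.27, 0.963, 0.001], [0.963, 0.27, -0.001], [-0.001, 0.001, -1.0]]
wrist_force: [-2.5, -0.8, 6.5]
width: 0.0196
grip_force: 60.3
```

```bash
python3 -m inch '[[0,0.06,0.017,0,0],[0,0.06,0.017,0,0],[0,0.04,0.011,0,0],[0,0,0,0,0]]' 30; python3 -m inch '[[0,0.02,0.006,0,0],[0,0,0,0,0]]'
```

```text
time: 7.77
eef_pos: [0.5126, -0.0223, 0.2554]
ee_rot: [[-0.27, 0.963, 0.0], [0.963, 0.27, -0.001], [-0.001, 0.0, -1.0]]
wrist_force: [-3.5, -1.3, 5.9]
width: 0.0189
grip_force: 60.4
time: 7.93
eef_pos: [0.5133, -0.0221, 0.2554]
ee_rot: [[-0.27, 0.963, -0.0], [0.963, 0.27, -0.001], [-0.001, -0.0, -1.0]]
wrist_force: [-5.3, -1.8, 6.8]
width: 0.0189
grip_force: 60.5
```

```bash
python3 -m inch '[[0,0.02,0.006,0,0],[0,0.02,0.006,0,0],[0,0,0,0,0]]'; python3 -m inch '[[0,0.02,0.006,0,0],[0,0,0,0,0]]'
```

```text
time: 8.18
eef_pos: [0.5151, -0.0215, 0.2554]
ee_rot: [[-0.269, 0.963, -0.001], [0.963, 0.269, -0.001], [-0.001, -0.001, -1.0]]
wrist_force: [-6.3, -2.2, 8.3]
width: 0.0196
grip_force: 60.6
time: 8.35
eef_pos: [0.5155, -0.0214, 0.2554]
ee_rot: [[-0.269, 0.963, -0.003], [0.963, 0.269, -0.002], [-0.001, -0.003, -1.0]]
wrist_force: [-9.2, -2.5, 9.5]
width: 0.0193
grip_force: 60.9
```

Force is building at home; I'll push on to 15–20 N.

```bash
python3 -m inch '[[0,0.03,0.008,0,0],[0,0,0,0,0]]'; python3 -m inch '[[0,0.03,0.008,0,0],[0,0,0,0,0]]'
```

```text
time: 8.52
eef_pos: [0.5161, -0.0212, 0.2554]
ee_rot: [[-0.27, 0.963, -0.006], [0.963, 0.27, -0.002], [-0.0, -0.007, -1.0]]
wrist_force: [-15.2, -4.4, 15.6]
width: 0.0194
grip_force: 61.4
time: 8.68
eef_pos: [0.5167, -0.0211, 0.2554]
ee_rot: [[-0.27, 0.963, -0.01], [0.963, 0.27, -0.003], [-0.0, -0.01, -1.0]]
wrist_force: [-20.5, -6.3, 19.2]
width: 0.0192
grip_force: 61.8
```

```bash
python3 -m inch '[[1,0,0,0,0],[1,0,0,0,0],[1,0,0,0,0],[1,0,0,0,0],[1,0,0,0,0]]'; python3 -m inch '[[1,0,0,0.3,0],[1,0,0,0.6,0],[1,0,0,0.7,0],[1,0,0,0.7,0],[1,0,0,0.5,0]]'; python3 -m inch '[[1,-0.6,0,0,0],[1,-0.6,0,0,0],[1,-0.6,0,0,0],[1,0,0,0,0],[1,0,0,0,0]]'
python3 look.py wrist .112 .13 .42 .61 -.13 .08;python3 look.py top .075 .09 .42 .61 -.13 .08; ls pics
```

```text
time: 9.1
eef_pos: [0.5194, -0.0199, 0.2542]
ee_rot: [[-0.269, 0.963, 0.001], [0.963, 0.269, 0.0], [-0.0, 0.001, -1.0]]
wrist_force: [-0.2, -0.1, 0.2]
width: 0.0784
grip_force: 0.0
time: 9.52
eef_pos: [0.5197, -0.02, 0.3974]
ee_rot: [[-0.269, 0.963, 0.004], [0.963, 0.269, -0.001], [-0.002, 0.004, -1.0]]
wrist_force: [0.2, 0.6, -0.5]
width: 0.0852
grip_force: 0.0
time: 9.93
eef_pos: [0.428, -0.0198, 0.394]
ee_rot: [[-0.269, 0.963, 0.0], [0.963, 0.269, 0.0], [-0.0, 0.0, -1.0]]
wrist_force: [0.6, -0.9, -0.4]
width: 0.0852
grip_force: 0.0
t 9.9333 tcp [ 0.428  -0.0198  0.394 ] yaw_y 15.607011944928786 F [ 0.5742 -0.9287 -0.4073] w 0.08521148935422403 0.0
1928 zmed 0.11919189342771103 ((514.7877197265625, -21.34702491760254), (20.61958885192871, 49.06204605102539), 16.1448917388916)
[[498.0632  -0.6503]
 [511.7058 -47.7774]
 [531.5122 -42.0438]
 [517.8696   5.0834]]
t 9.9833 tcp [ 0.4291 -0.02    0.3945] yaw_y 15.609222560938449 F [1.0859 0.0396 0.4831] w 0.08533643724155464 0.0
1076 zmed 0.08137527551599333 ((517.0296630859375, -28.452011108398438), (130.43356323242188, 126.37791442871094), 15.501482963562012)
[[ 437.2971   15.0083]
 [ 471.0733 -106.7724]
 [ 596.7622  -71.9123]
 [ 562.986    49.8684]]
crop.png
held.png
scene.npz
scene.png
scene_4.48.png
top.npz
top.png
top_4.53.png
top_9.98.png
wrist_1.63.png
wrist_1.68.png
wrist_9.93.png
```

View pics/wrist_9.93.png

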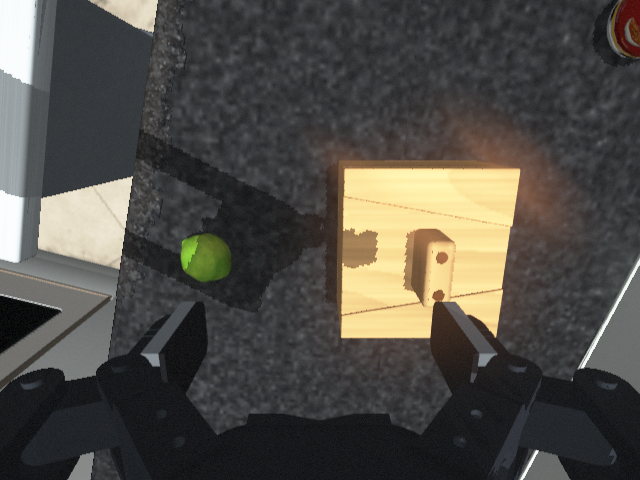

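The lid sits between the rails with its ends flush with the box's (near end at column 343, far end about 510). The handle is at (433,268), home within 1 mm.

```bash
python3 -c "
from bench import ticket
print(ticket.job_done())"
```

```text
the job is handed in; nothing more can be done
None
```

The tapered lid is wedged in the box with its ends flush (handle within about 1 mm of home) and released, I left the straight-sided lid alone, and the job is handed in at about 10 s.

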